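# Fetch a filter cassette from under the hood sash and stack it

### The arm

A 6-joint arm with a two-finger parallel gripper is mounted at the origin on the work surface. World frame = base frame: x ahead of the robot, y to its left, z up, the work surface at z = 0. Lengths are in mm, angles in rad, forces in N, time in s.
With the tool pointing down it reaches from about 275 to 750 mm from the base axis. Payload 10.2 kg.
Tool frame: the origin (TCP) lies between the finger pads; the fingertips stand 17 mm ahead of it and the grasp point (between the pads) lies 2 mm behind it (tips_ahead is the distance from the TCP to the fingertips, in mm); z points along the fingers, y is the line along which they close (so a half turn about z gives the same grasp; the last joint's range is limited). The gripper opens to 85 mm and grips with 20 to 120 N. Pads are 22 mm wide; open, the fingers measure 114 mm over their backs; the gripper's body (76 mm by 85 mm) begins 54 mm behind the grasp point. The pads swing forward as they close: fully open they stand 13 mm farther back than shut.
Start: joints at [-1.343, 0.313, 1.498, -0, 1.331, -0.223], TCP at [228.724, -472.564, 248.294] pointing down, gripper open.
Joint ranges: [-2.94, 2.94], [-0.97, 2.17], [0.19, 2.56], [-1.23, 4.37], [0.02, 3.11], [-2.88, 2.88]. Speed limits (rad/s): [2.39, 2.39, 3.01, 3.14, 3.14, 3.14].

### API

Orientations are given as a unit quaternion [w, x, y, z].
In Python, from rig import sense, capture, finish_job, boxes_of, tips_ahead gives the robot as it stands.
- The arm moves only by the tool drive_tool, never from a script. Its argument "commands" is text: rows parted by semicolons, each of 7 numbers parted by spaces: the shift along the world's x, y, z in units of 0.1 m (1.0 is 0.1 m), then the turn, a rotation vector about the world's x, y, z in units of pi/4 rad (1.0 is pi/4 rad), then the opening in per cent of the stroke, from 0 (shut) to 100 (fully open). A call has 1 to 20 rows; each row shifts and turns the commanded pose from where the row before left it; what a row does not reach is not made up. A row lasts 1/12 s, in which the tool goes at most 41.7 mm and 7.16 degrees, less where a joint would pass 70% of its speed; a pose out of reach is approached as far as the arm can. A call with a number of a shift or a turn outside -1 to 1 is refused whole. A call with a gripper value outside its range is refused whole. The fingers move at their own pace and stop on an object; "force" is the grip in N (left out, the last holds). Time passes only in rows, so rows that do not move let the fingers close. It gives the time, the measured TCP pose, the force, the opening and the grip force at its end, in the units of the state.
- sense(): the state, without advancing time (a new reading comes with each control period).
- capture(name): name is "scene" or "top"; returns a dict with "pixels" (420x560x3 uint8, blue, green, red), "fov_y" (degrees; the focal length in pixels is half the picture's height over the tangent of half this angle, whatever the lens; pixels are square), "cx", "cy" (the principal point, pixels), "position" and "attitude" of the camera in the world. Camera axes: x right, y down, z forward; pixel columns grow to the right and rows downward; lengths in mm; the calibration is good to about 2 mm. A picture is of the moment at which its call begins. There is no depth.
- finish_job(): hands the job in; it is judged then, once.
Trained networks look in a picture, given as the dict that the camera call returned (one of the last four; its "shot" number tells which), for a name from the list of things; names that differ only in an ending like _2 or _b are one class to them, and where a whole thing is asked for, a point or a joint stands for the part that bears it (a point fixed in the world has none). Each returns a list of dicts, best first, with "confidence" (0 to 1); they miss things now and then, are a little off and sometimes report something else, mostly with a low value. They report only what shows in the picture. A call takes as long as a camera call. They do not tell look-alikes from the thing itself.
- boxes_of(picture, name): "position" ([column, row] in pixels, amid what is visible of it).
The state is a dict: "time_s": time; "joints": joint angles; "dq": joint speeds; "tau": joint torques, N m; "eef_pos": TCP position; "ee_rot": TCP orientation; "force": force on the tool from outside, world axes, zero at the start; "wrist_torque": the same for the moment, N m; "grip_width": opening from 0.0 (shut) to 1.0 (fully open); "grip_force": force on a finger pad.
Only numpy, scipy, OpenCV 4.12 (cv2) and the standard library are available. Lean on these libraries where they do the work, as an engineer would, in place of code of your own. Each camera call takes 0.05 s, during which the arm holds its last target. There are 200 camera calls.

### The job

Lift the hood's sash by its black handle until its friction catch holds it up by itself, and never let the sash drop. Then reach in under it, take out the blue-banded filter cassette and stack it squarely, flat and lengthwise the same way, on top of the pile of two green-banded cassettes; leave the sash standing open, the pile in place and the other vessels undisturbed.

Things in the scene. Friction and masses are not known exactly. Their poses are not given: they have to be found in the camera images.
- hood: Clear-walled bench hood, 340 mm wide (y), 265 mm deep, roof 300 mm high, fixed, without a floor. Origin on the bench at the middle of the sash plane; x points into the hood, z up. White guide posts (30 x 22 mm, 550 mm high) at y = +-168 mm; a fixed grey beam just behind the sash, 275 to 300 mm high. An orange friction catch sits on the -y post.
- sash (a joint): Height of the sash above shut, m (0 shut, end stop 0.28): the clear lift-up front, 280 mm high, about 0.5 kg (20 percent either way). Let go, it falls, except where the friction catch grips it: a stretch of about 35 mm of travel, nothing above or below it. The stretch's centre differs from run to run, 0.212 to 0.248; no reading shows it, it must be felt (see sash_edge).
- sash_handle (a point): Middle of the sash's black D-handle: an upright bar 12 x 12 mm, 90 mm high, its centre 50 mm in front (-x of the hood) of the sash plane, 98 mm to the hood's +y side, 60 mm above the sash's lower edge. Two 12 mm wide arms, 40 mm below and above this point, join it to the sash. Axes as the hood's.
- sash_edge (a point): Middle of the sash's lower edge (red rail, 12 mm thick), on the bench when shut. How the catch feels: lifting takes 5 to 8 N; over the 12 mm below the gripping stretch that rises by 5 to 12 N, stays high through the stretch, drops off above. In the stretch the hand can be eased down 2 mm and the sash no longer weighs on it; elsewhere its weight stays.
- cassette: The blue-banded white filter cassette inside the hood: a block 100 mm (its x) by 50 mm (its y) by 30 mm high, 0.22 kg, lying flat on the bench, long axis pointing roughly into the hood, centre 64 to 77 mm behind the sash plane. Origin at the centre of its underside.
- pile_top: Upper one of the two green-banded cassettes of the pile, same size and mass, loose. Origin at the centre of its underside; its top is 30 mm higher, 72 mm above the bench. x along its length. The pile stands on the bench in front of the hood's posts, to the left or the right, pointing roughly along world x.
- pile_low: Lower one of the pile's cassettes, same size, loose, on a fixed steel plate 115 x 50 x 12 mm. Origin at the centre of its underside.
- bottle: Clear bottle, 70 mm across, 160 mm high with cap, standing on the bench on the side opposite to the pile. Origin at the centre of its underside. Leave alone.
- jar: Amber jar, 56 mm across, 80 mm high, standing deep in the hood on the handle's side. Origin at the centre of its underside. Leave alone.
- beaker: Blue plastic beaker, 64 mm across, 70 mm high, on the bench beside the hood. Origin at the centre of its underside. Leave alone.
Things that resemble listed ones, but are neither listed nor needed, are in the scene too. Leave any orange or turquoise look-alike of the pile_top alone.

How it is judged:
By the outcome, as a careful person would: the job done as asked, in the order asked, and still so for the second after the job is handed in, with the robot touching nothing.
It also fails if it takes over 64 s, if anything falls off the work surface, if the arm or the gripper's body presses on something with over 40 N, if the wrist force passes 120 N, or if a joint passes its speed limit or range.

## Working session

There is one attempt and no reset: what is moved stays moved. The work goes in short steps, Python scripts to look and compute and a tool call to move; the robot and the scene stay as the last step left them, time stands still between calls to the robot, and variables do not carry over. Pictures are saved under pics/ and viewed, at most 10 in all, crops included, and the job is handed in when it is done.

Besides the shell and the picture viewer there is one more tool, called after "Call:" as name(argument=value, ...) on one line, values as JSON. drive_tool: Moves the arm, as the interface text tells. Shifts and turns lie within -1 to 1; 1 stands for 0.1 m of shift or pi/4 rad of turn. Its arguments: {"type":"object","properties":{"commands":{"type":"string"},"force":{"type":"number"}},"required":["commands"]}

```bash
mkdir -p pics; ls; cat > h.py <<'E'
import numpy as np, cv2
from rig import sense, capture, finish_job, boxes_of, tips_ahead
from scipy.spatial.transform import Rotation as R
def cam(p):
    a=np.array(p["attitude"],float)
    M=a if a.shape==(3,3) else R.from_quat(np.r_[a[1:],a[0]]).as_matrix()
    return M,np.array(p["position"],float),p["pixels"].shape[0]/2/np.tan(np.radians(p["fov_y"])/2)
def ray(p,u,v,z):
    M,c,f=cam(p); d=M@np.array([(u-p["cx"])/f,(v-p["cy"])/f,1]); return c+d*(z-c[2])/d[2]
def proj(p,X):
    M,c,f=cam(p); q=M.T@(np.array(X,float)-c); return [p["cx"]+f*q[0]/q[2],p["cy"]+f*q[1]/q[2]]
def tri(ps,uvs):
    A=np.zeros((3,3));b=np.zeros(3)
    for p,(u,v) in zip(ps,uvs):
        M,c,f=cam(p); d=M@np.array([(u-p["cx"])/f,(v-p["cy"])/f,1]); d/=np.linalg.norm(d)
        P=np.eye(3)-np.outer(d,d);A+=P;b+=P@c
    return np.linalg.solve(A,b)
E
python3 - <<'E'
from h import *
s=sense();print(s)
for n in("scene","top"):
    p=capture(n);cv2.imwrite(f"pics/{n}0.png",p["pixels"])
    print(n,{k:v for k,v in p.items() if k!="pixels"})
    for o in["sash_handle","hood","cassette","pile_top","pile_low","bottle","jar","beaker"]:
        print(o,[(np.round(b["position"]).tolist(),round(b["confidence"],2)) for b in boxes_of(p,o)])
E
```

```text
pics
{'time_s': 0.0, 'joints': array([-1.34344548e+00,  3.13438369e-01,  1.49844904e+00,  2.85581054e-05,
        1.33099452e+00, -2.23396461e-01]), 'dq': array([-0.00224113,  0.00106729, -0.0003429 , -0.00098797, -0.00124305,
       -0.0011947 ]), 'tau': array([-1.18155749e-03, -4.12270439e+01, -2.59742814e+01, -2.34038289e-04,
        4.19832679e-03, -9.98106600e-06]), 'eef_pos': array([ 228.65201507, -472.32806491,  247.73651076]), 'ee_rot': array([-6.44664542e-04,  9.74711232e-01,  2.23467219e-01,  1.25936701e-05]), 'force': array([ 0.15219059, -0.67155218, -0.64344892]), 'wrist_torque': array([0.05876606, 0.04391153, 0.03095644]), 'grip_force': 0.0, 'grip_width': 1.0013898026200199}
scene {'fov_y': 57.6791018709715, 'cx': 281.6399625320775, 'cy': 213.52482217344712, 'position': array([148.73332623, 438.25597172, 910.43341446]), 'attitude': array([ 0.13168936, -0.34668022,  0.87715568, -0.30507154]), 'shot': 1}
sash_handle [([276.0, 190.0], 0.92)]
hood []
cassette []
pile_top [([402.0, 181.0], 0.82), ([358.0, 220.0], 0.75), ([368.0, 182.0], 0.64), ([278.0, 190.0], 0.42)]
pile_low [([359.0, 188.0], 0.57)]
bottle [([215.0, 335.0], 0.62)]
jar []
beaker [([135.0, 308.0], 0.75)]
top {'fov_y': 57.829471579772395, 'cx': 277.49496457142095, 'cy': 207.92681623972842, 'position': array([487.69201716, -17.41288233, 977.70659247]), 'attitude': array([ 0.0392683 , -0.696664  ,  0.71499793, -0.04353432]), 'shot': 2}
sash_handle [([290.0, 181.0], 0.9)]
hood [([293.0, 118.0], 0.83)]
cassette []
pile_top [([401.0, 229.0], 0.92), ([351.0, 252.0], 0.89), ([444.0, 264.0], 0.85)]
pile_low [([400.0, 233.0], 0.4)]
bottle [([137.0, 253.0], 0.78)]
jar []
beaker [([108.0, 170.0], 0.62), ([289.0, 179.0], 0.17)]
```

View pics/scene0.png

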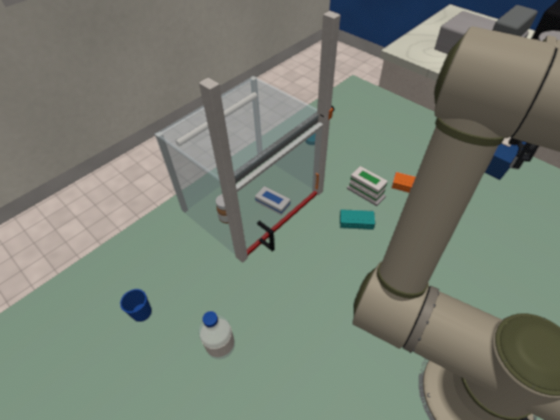

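View pics/top0.png

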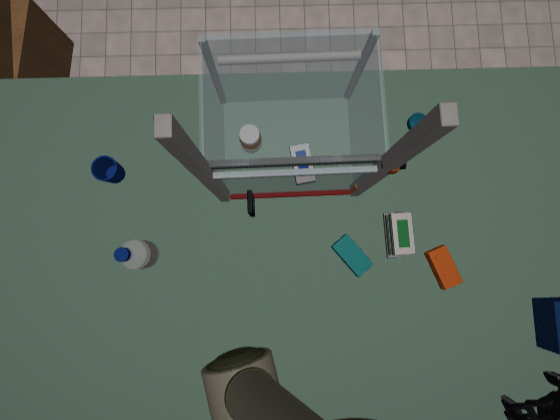

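The top view shows the handle at (251,203), the white cassette with the blue band at (303,163) inside the hood, and the green-banded pile at (403,233). The turquoise (352,255) and orange (444,268) blocks are look-alikes, and the beaker (108,170) and bottle (135,255) are out of the way. In the scene view the handle is at (267,236), the blue cassette at (272,199) and the pile at (369,178). I choose the blue band inside the hood and the green-banded pile, and will check both in one crop.

```bash
python3 - <<'E'
from h import *
p=capture("top");s=capture("scene")
c=p["pixels"][110:290,200:460];cv2.imwrite("pics/c1.png",cv2.resize(c,None,fx=3,fy=3,interpolation=cv2.INTER_CUBIC))
for n,z,uv in[("railL",10,(231,197)),("railR",10,(355,191)),("postL",550,(163,127)),("postR",550,(449,115)),("cass",30,(303,163)),("pile",72,(403,233)),("jar",80,(250,133)),("bottle",160,(122,255)),("turq",30,(352,255)),("or",30,(444,268))]:
    print(n,np.round(ray(p,*uv,z)))
for n,a,b in[("handle",(251,203),(267,236)),("pile",(403,233),(370,177)),("cass",(303,160),(273,198))]: print(n,np.round(tri([p,s],[a,b])))
M,_,_=cam(p);print(M.round(3))
E
```

```text
railL [633.  94.  10.]
railR [ 640. -226.   10.]
postL [636. 110. 550.]
postR [ 642. -224.  550.]
cass [713. -93.  30.]
pile [ 526. -322.   72.]
jar [779.  38.  80.]
bottle [491. 310. 160.]
turq [ 477. -206.   30.]
or [ 439. -432.   30.]
handle [608.  39.  60.]
pile [ 525. -322.   74.]
cass [721. -96.  17.]
[[-0.026 -0.993  0.117]
 [-1.     0.026 -0.008]
 [ 0.005 -0.117 -0.993]]
```

View pics/c1.png

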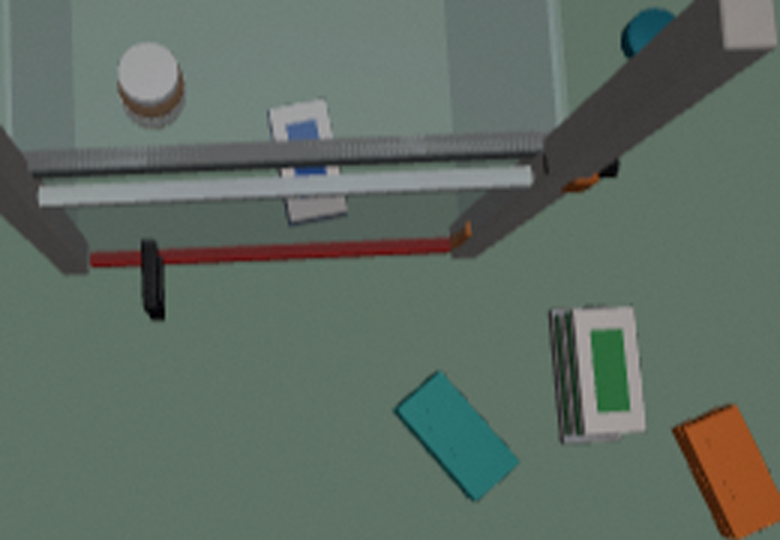

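```bash
python3 - <<'E'
from h import *
p=capture("top")
C=lambda u,v:(u/3+200,v/3+110)
print("bar front if top z105",ray(p,*C(158,318),105).round(),"bottom z15",ray(p,*C(158,318),15).round())
o=np.array([638,-57,0]);r=R.from_euler('z',.02).as_matrix()
for q in[(-56,98,105),(-56,98,15),(-6,98,100),(0,153,6),(0,-153,6),(0,168,550),(0,-168,550)]:
    u=proj(p,o+r@np.array(q));print(q,np.round([(u[0]-200)*3,(u[1]-110)*3]))
for n,z,cs in[("cass",30,[(268,110),(325,100),(345,210),(289,219)]),("pile",72,[(573,308),(632,306),(645,432),(583,436)])]:
    P=np.array([ray(p,*C(*c),z) for c in cs]);d=P[:2].mean(0)-P[2:].mean(0)
    print(n,P.round().tolist(),P.mean(0).round(1),"yaw",np.arctan2(d[1],d[0]).round(3),np.hypot(*d[:2]))
e=sense();w=e["ee_rot"];A=R.from_quat(np.r_[w[1:],w[0]])
def tgt(yaw,down):
    c,s=np.cos(down),np.sin(down);y=np.array([0,-1,0]);z=np.array([c,0,-s]);x=np.cross(y,z)
    return R.from_euler('z',yaw)*R.from_matrix(np.c_[x,y,z])
v=(tgt(0.02,np.pi/4)*A.inv()).as_rotvec();print("rotvec units",v/(np.pi/4),np.degrees(np.linalg.norm(v)))
print(tips_ahead() if callable(tips_ahead) else tips_ahead)
E
```

```text
bar front if top z105 [573.  34. 105.] bottom z15 [582.  39.  15.]
(-56, 98, 105) [150. 309.]
(-56, 98, 15) [157. 320.]
(-6, 98, 100) [148. 246.]
(0, 153, 6) [ 91. 259.]
(0, -153, 6) [446. 243.]
(0, 168, 550) [-114.   54.]
(0, -168, 550) [750.  17.]
cass [[756.0, -59.0, 30.0], [764.0, -108.0, 30.0], [668.0, -121.0, 30.0], [661.0, -74.0, 30.0]] [712.3 -90.6  30. ] yaw 0.148 96.32554625704162
pile [[576.0, -296.0, 72.0], [576.0, -343.0, 72.0], [476.0, -347.0, 72.0], [474.0, -298.0, 72.0]] [ 525.5 -321.1   72. ] yaw 0.026 100.93864030302692
rotvec units [ 0.23496693 -0.97965137 -0.51980203] 51.013418223580935
17.0
```

Call:
drive_tool(commands="0.15 0.256 -0.05 0 0 0 100;0.15 0.256 -0.05 0 0 0 100;0.15 0.256 -0.05 0.024 -0.098 -0.052 100;0.15 0.256 -0.05 0.024 -0.098 -0.052 100;0.15 0.256 -0.05 0.024 -0.098 -0.052 100;0.15 0.256 -0.05 0.024 -0.098 -0.052 100;0.15 0.256 -0.05 0.024 -0.098 -0.052 100;0.15 0.256 -0.05 0.024 -0.098 -0.052 100;0.15 0.256 -0.05 0.024 -0.098 -0.052 100;0.15 0.256 -0.05 0.024 -0.098 -0.052 100;0.15 0.256 -0.05 0.019 -0.098 -0.052 100;0.15 0.256 -0.05 0.019 -0.098 -0.052 100;0.15 0.256 -0.05 0 0 0 100;0.15 0.256 -0.05 0 0 0 100;0.15 0.256 -0.05 0 0 0 100;0.15 0.256 -0.05 0 0 0 100;0.15 0.256 -0.05 0 0 0 100;0.15 0.256 -0.05 0 0 0 100;0.1 0.25 -0.05 0 0 0 100;0.1 0.25 -0.05 0 0 0 100", force=80)

```text
time_s: 2.72
eef_pos: [519.2, 39.8, 148.1]
ee_rot: [-0.002, 0.924, 0.011, 0.383]
force: [0.3, -1.6, 0.2]
grip_width: 0.996
grip_force: 0.0
```

Call:
drive_tool(commands="0 0 0 0 0 0 60;0 0 0 0 0 0 60")

```text
time_s: 2.88
eef_pos: [518.7, 39.5, 148.1]
ee_rot: [-0.003, 0.924, 0.012, 0.383]
force: [-0.4, 0.2, 0.2]
grip_width: 0.747
grip_force: 0.0
```

```bash
cat >> h.py <<'E'
def tgt(yaw,down):
    c,s=np.cos(down),np.sin(down);y=np.array([0,-1,0]);z=np.array([c,0,-s]);x=np.cross(y,z)
    return R.from_euler('z',yaw)*R.from_matrix(np.c_[x,y,z])
def st(yaw,down=np.pi/4):
    e=sense();w=e["ee_rot"];A=R.from_quat(np.r_[w[1:],w[0]])
    print("t",round(e["time_s"],2),"pos",e["eef_pos"].round(1),"F",e["force"].round(1),"z",A.as_matrix()[:,2].round(3),"rot",((tgt(yaw,down)*A.inv()).as_rotvec()/(np.pi/4)).round(3),"w",round(e["grip_width"],2),round(e["grip_force"],1),"q",e["joints"].round(2))
E
python3 - <<'E'
from h import *
st(.02)
p=capture("scene");cv2.imwrite("pics/s2.png",cv2.resize(p["pixels"][110:310,170:437],None,fx=3,fy=3))
p=capture("top");cv2.imwrite("pics/t2.png",p["pixels"])
E
```

```text
t 2.88 pos [518.7  39.5 148.1] F [-0.4  0.2  0.2] z [ 0.707  0.014 -0.707] rot [ 0.005  0.    -0.004] w 0.75 0.0 q [-0.23  0.2   2.18  1.62  0.18 -0.24]
```

View pics/s2.png

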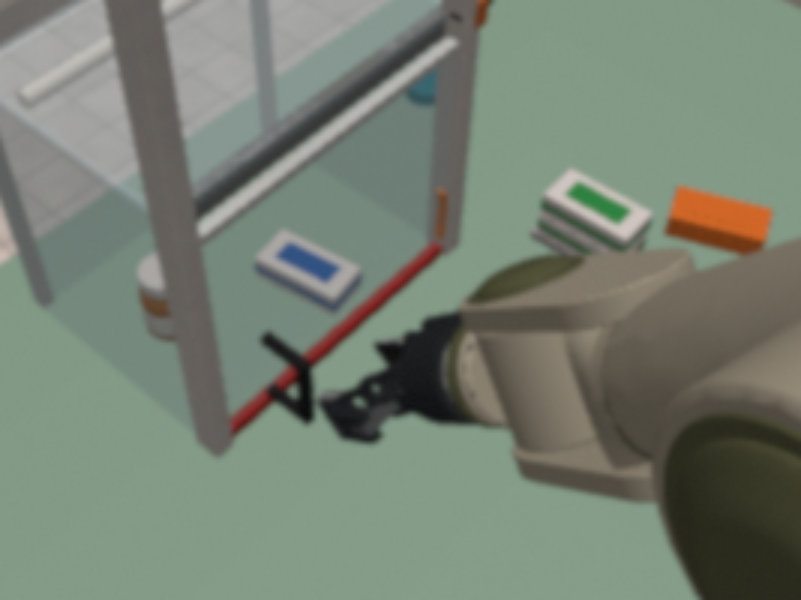

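The crop shows the open gripper at about (350,415) lined up in front of the black handle at (305,385). The blue cassette is at (308,265) in the hood and the green pile at (598,205).

Call:
drive_tool(commands="0 0 0 0 0.133 0 60;0 0 0 0 0.133 0 60;0.085 0 -0.11 0 0 0 60;0.085 0 -0.11 0 0 0 60;0.085 0 -0.11 0 0 0 60;0.085 0 -0.11 0 0 0 60;0.085 0 -0.11 0 0 0 60;0.085 0 -0.11 0 0 0 60;0.085 0 -0.11 0 0 0 60;0.085 0 -0.11 0 0 0 60;0 0 0 0 0 0 60;0 0 0 0 0 0 60")

```text
time_s: 3.98
eef_pos: [588.5, 42.8, 61.3]
ee_rot: [-0.013, 0.931, 0.014, 0.365]
force: [-1.1, -0.4, -0.3]
grip_width: 0.6
grip_force: 0.0
```

```bash
python3 - <<'E'
from h import *
st(.02,np.radians(57))
a=capture("scene")["pixels"][170:290,200:360];b=capture("top")["pixels"][150:270,190:350]
cv2.imwrite("pics/s3.png",cv2.resize(np.hstack([a,b]),None,fx=2.5,fy=2.5,interpolation=cv2.INTER_CUBIC))
E
```

```text
t 3.98 pos [588.5  42.8  61.3] F [-1.1 -0.4 -0.3] z [ 0.679  0.035 -0.733] rot [-0.024  0.218 -0.02 ] w 0.6 0.0 q [-0.19  0.51  2.02  2.19  0.2  -0.79]
```

View pics/s3.png

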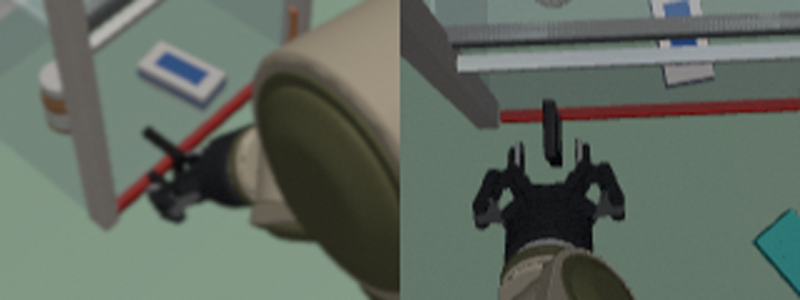

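In the top half, the bar at (553,150) sits between the fingers at (517,150) and (583,150), so I can close.

Call:
drive_tool(commands="0 0 0 0 0 0 0;0 0 0 0 0 0 0;0 0 0 0 0 0 0;0 0 0 0 0 0 0;0 0 0 0 0 0 0;0 0 0 0 0 0 0;0 0 0 0 0 0 0;0 0 0 0 0 0 0", force=100)

```text
time_s: 4.75
eef_pos: [588.6, 39.7, 62.1]
ee_rot: [-0.01, 0.931, 0.012, 0.364]
force: [-12.3, -25.1, 11.4]
grip_width: 0.12
grip_force: 97.7
```

Call:
drive_tool(commands="0 0 0.05 0 0 0 0;0 0 0.05 0 0 0 0;0 0 0.1 0 0 0 0;0 0 0.1 0 0 0 0")

```text
time_s: 5.08
eef_pos: [588.5, 39.6, 91.1]
ee_rot: [-0.009, 0.931, 0.012, 0.364]
force: [1.7, -18.6, -6.8]
grip_width: 0.123
grip_force: 98.6
```

Call:
drive_tool(commands="0 -0.02 0.1 0 0 0 0;0 0 0.1 0 0 0 0;0 0 0.1 0 0 0 0;0 0 0.1 0 0 0 0;0 0 0.1 0 0 0 0;0 0 0.1 0 0 0 0;0 0 0.1 0 0 0 0;0 0 0.1 0 0 0 0;0 0 0.1 0 0 0 0;0 0 0.1 0 0 0 0;0 0 0.1 0 0 0 0;0 0 0.1 0 0 0 0;0 0 0 0 0 0 0;0 0 0 0 0 0 0")

```text
time_s: 6.25
eef_pos: [588.5, 39.6, 211.5]
ee_rot: [-0.011, 0.931, 0.015, 0.366]
force: [-2.9, -16.1, -3.1]
grip_width: 0.126
grip_force: 99.9
```

Call:
drive_tool(commands="0 0 0.04 0 0 0 0;0 0 0.04 0 0 0 0;0 0 0.04 0 0 0 0;0 0 0.04 0 0 0 0;0 0 0.04 0 0 0 0")

```text
time_s: 6.67
eef_pos: [588.5, 39.6, 230.9]
ee_rot: [-0.011, 0.931, 0.015, 0.365]
force: [-0.8, -17.2, -6.4]
grip_width: 0.121
grip_force: 99.4
```

```bash
python3 -c "
from h import *
st(.02)"
```

```text
t 6.67 pos [588.5  39.6 230.9] F [ -0.8 -17.2  -6.4] z [ 0.679  0.032 -0.733] rot [-0.012 -0.048 -0.02 ] w 0.12 99.4 q [-0.2   0.19  1.89  0.48  0.37  0.95]
```

Call:
drive_tool(commands="0 -0.02 0.04 0 0 0 0;0 0 0.04 0 0 0 0;0 0 0.04 0 0 0 0")

```text
time_s: 6.92
eef_pos: [588.4, 39.5, 243.0]
ee_rot: [-0.013, 0.931, 0.016, 0.365]
force: [5.7, -2.6, -6.4]
grip_width: 0.118
grip_force: 99.2
```

Call:
drive_tool(commands="0 0 0.04 0 0 0 0;0 0 0.04 0 0 0 0")

```text
time_s: 7.08
eef_pos: [588.5, 39.5, 251.0]
ee_rot: [-0.013, 0.931, 0.016, 0.365]
force: [5.2, -1.9, -5.9]
grip_width: 0.122
grip_force: 99.3
```

Call:
drive_tool(commands="0 0 0.04 0 0 0 0;0 0 0.04 0 0 0 0")

```text
time_s: 7.25
eef_pos: [588.5, 39.5, 258.9]
ee_rot: [-0.013, 0.931, 0.016, 0.365]
force: [5.7, -2.3, -6.2]
grip_width: 0.121
grip_force: 99.3
```

Call:
drive_tool(commands="0 0 0.04 0 0 0 0;0 0 0.04 0 0 0 0")

```text
time_s: 7.42
eef_pos: [588.4, 39.5, 266.9]
ee_rot: [-0.013, 0.931, 0.016, 0.365]
force: [6.0, -2.2, -6.6]
grip_width: 0.12
grip_force: 99.3
```

Call:
drive_tool(commands="0 0 0.04 0 0 0 0;0 0 0.04 0 0 0 0")

```text
time_s: 7.58
eef_pos: [588.4, 39.5, 274.9]
ee_rot: [-0.013, 0.931, 0.016, 0.365]
force: [6.9, -1.1, -6.7]
grip_width: 0.119
grip_force: 99.1
```

Call:
drive_tool(commands="0 0 0.04 0 0 0 0")

```text
time_s: 7.67
eef_pos: [588.4, 39.5, 278.2]
ee_rot: [-0.013, 0.931, 0.015, 0.364]
force: [15.9, -1.2, -14.8]
grip_width: 0.123
grip_force: 97.7
```

Call:
drive_tool(commands="0 0 0.04 0 0 0 0")

```text
time_s: 7.75
eef_pos: [588.4, 39.5, 281.6]
ee_rot: [-0.013, 0.931, 0.015, 0.364]
force: [17.3, -1.0, -15.8]
grip_width: 0.121
grip_force: 97.5
```

Call:
drive_tool(commands="0 0 0.04 0 0 0 0")

```text
time_s: 7.83
eef_pos: [588.4, 39.5, 285.3]
ee_rot: [-0.013, 0.931, 0.015, 0.363]
force: [18.7, -0.6, -17.3]
grip_width: 0.125
grip_force: 97.5
```

Call:
drive_tool(commands="0 0 0.04 0 0 0 0")

```text
time_s: 7.92
eef_pos: [588.4, 39.5, 289.2]
ee_rot: [-0.013, 0.931, 0.015, 0.363]
force: [15.5, -1.6, -14.1]
grip_width: 0.12
grip_force: 98.1
```

Call:
drive_tool(commands="0 0 0.04 0 0 0 0")

```text
time_s: 8.0
eef_pos: [588.4, 39.5, 293.3]
ee_rot: [-0.013, 0.931, 0.015, 0.363]
force: [14.3, -0.7, -14.2]
grip_width: 0.12
grip_force: 98.2
```

Call:
drive_tool(commands="0 0 0.04 0 0 0 0")

```text
time_s: 8.08
eef_pos: [588.4, 39.5, 297.4]
ee_rot: [-0.013, 0.931, 0.015, 0.364]
force: [14.6, -1.4, -13.5]
grip_width: 0.12
grip_force: 98.2
```

Call:
drive_tool(commands="0 0 0.04 0 0 0 0;0 0 0.05 0 0 0 0")

```text
time_s: 8.25
eef_pos: [588.4, 39.5, 306.2]
ee_rot: [-0.013, 0.931, 0.015, 0.363]
force: [14.6, -0.6, -14.3]
grip_width: 0.127
grip_force: 98.2
```

Call:
drive_tool(commands="0 0 -0.01 0 0 0 0;0 0 -0.01 0 0 0 0;0 0 0 0 0 0 0")

```text
time_s: 8.5
eef_pos: [588.5, 39.5, 306.6]
ee_rot: [-0.013, 0.931, 0.016, 0.365]
force: [-1.2, -3.4, -0.1]
grip_width: 0.122
grip_force: 101.1
```

Call:
drive_tool(commands="0 0 0 0 0 0 30;0 0 0 0 0 0 50;0 0 0 0 0 0 60;0 0 0 0 0 0 60;0 0 0 0 0 0 60;0 0 0 0 0 0 60")

```text
time_s: 9.0
eef_pos: [588.6, 40.2, 306.3]
ee_rot: [-0.014, 0.931, 0.015, 0.365]
force: [-0.3, -0.2, -0.0]
grip_width: 0.595
grip_force: 0.0
```

Call:
drive_tool(commands="-0.1 0 0.05 0 0 0 60;-0.15 0 0.05 0 0 0 60;-0.2 0 0 0 0 0 60;-0.25 0 0 0 0 0 60;-0.25 0 0 0 0 0 60;-0.25 0 0 0 0 0 60")

```text
time_s: 9.5
eef_pos: [467.6, 40.3, 316.1]
ee_rot: [-0.014, 0.931, 0.015, 0.365]
force: [0.5, 0.4, 0.7]
grip_width: 0.597
grip_force: 0.0
```

```bash
python3 - <<'E'
from h import *
st(.15,np.radians(48))
s=capture("scene");p=capture("top")
for c in(s,p):print(boxes_of(c,"sash_handle"),[np.round(proj(c,(588,41,z)))for z in(60,304)],[(b["position"],b["confidence"])for b in boxes_of(c,"cassette")])
a=s["pixels"][90:330,120:440];b=p["pixels"][90:330,160:480]
cv2.imwrite("pics/s4.png",cv2.resize(np.hstack([a,b]),None,fx=1.25,fy=1.25))
E
```

```text
t 9.5 pos [467.6  40.3 316.1] F [0.5 0.4 0.7] z [ 0.679  0.037 -0.733] rot [-0.02   0.017  0.142] w 0.6 0.0 q [-0.29 -0.21  2.04  0.4   0.63  1.01]
[{'position': [274.3, 109.1], 'confidence': 0.67}] [array([271., 241.]), array([267., 177.])] [([276.1, 201.2], 0.82)]
[{'position': [295.7, 150.0], 'confidence': 0.92}, {'position': [108.1, 169.9], 'confidence': 0.64}] [array([251., 212.]), array([242., 197.])] []
```

View pics/s4.png

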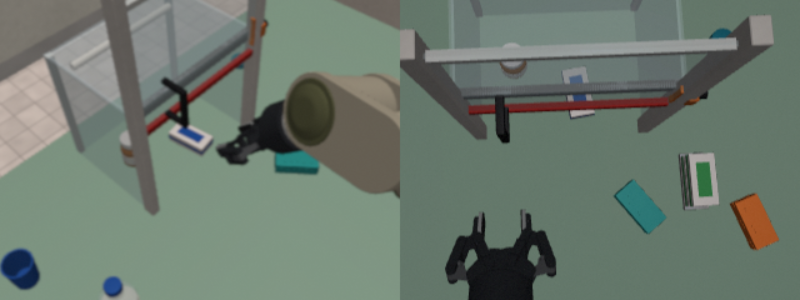

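The sash stands open on its own, with the red rail and handle raised at scene crop (183,105). The blue cassette at (191,137) is clear to reach, and the pile at (700,180) and the vessels are untouched. Next I measure the blue and green bands precisely.

```bash
cat >> h.py <<'E'
def band(p,h0,h1,z,near,rad=70):
    hsv=cv2.cvtColor(np.ascontiguousarray(p["pixels"]),cv2.COLOR_BGR2HSV)
    m=cv2.inRange(hsv,(h0,110,60),(h1,255,255))
    u0=proj(p,near);n,l,s,c=cv2.connectedComponentsWithStats(m)
    k=[i for i in range(1,n) if s[i,4]>40 and np.hypot(*(c[i]-u0))<rad]
    if not k: return None
    k=min(k,key=lambda i:np.hypot(*(c[i]-u0)))
    v,u=np.nonzero(l==k);P=np.array([ray(p,a,b,z)[:2] for a,b in zip(u,v)],np.float32)
    (cx,cy),(w,h),a=cv2.minAreaRect(P)
    d=P-P.mean(0);W,V=np.linalg.eigh(d.T@d);e=V[:,1]*np.sign(V[0,1])
    return "n",len(u),"mean",P.mean(0).round(1).tolist(),"rect",round(cx,1),round(cy,1),round(w,1),round(h,1),"yaw",round(float(np.arctan2(e[1],e[0])),3)
E
python3 - <<'E'
from h import *
for n in("scene","top"):
    p=capture(n);print(n,"blue",band(p,100,128,30,(712,-91,30)),"green",band(p,45,85,72,(525,-321,72)))
E
```

```text
scene blue ('n', 91, 'mean', [715.2000122070312, -90.9000015258789], 'rect', 714.8, -91.5, 57.7, 18.6, 'yaw', 0.158) green None
top blue None green ('n', 275, 'mean', [525.7000122070312, -321.6000061035156], 'rect', 526.1, -321.5, 62.7, 24.4, 'yaw', 0.032)
```

Call:
drive_tool(commands="0.04 -0.2 -0.15 -0.002 0.002 0.014 80;0.08 -0.2 -0.2 -0.002 0.002 0.014 80;0.1 -0.2 -0.2 -0.002 0.002 0.014 80;0.15 -0.2 -0.2 -0.002 0.002 0.014 80;0.15 -0.2 -0.2 -0.002 0.002 0.014 80;0.15 -0.15 -0.2 -0.002 0.002 0.014 80;0.15 -0.12 -0.2 -0.002 0.002 0.014 80;0.15 -0.1 -0.2 -0.002 0.002 0.014 80;0.15 -0.1 -0.15 -0.002 0.002 0.014 80;0.15 0 -0.1 -0.002 0.002 0.014 80;0.12 0 0 0 0 0 80;0 0 0 0 0 0 80;0 0 0 0 0 0 80", force=70)

```text
time_s: 10.98
eef_pos: [607.8, -106.8, 135.7]
ee_rot: [-0.027, 0.932, 0.069, 0.356]
force: [-0.7, 0.4, -0.4]
grip_width: 0.802
grip_force: 0.0
```

```bash
python3 -c "
from h import *
st(.155,np.radians(48))"
```

```text
t 10.98 pos [ 607.8 -106.8  135.7] F [-0.7  0.4 -0.4] z [ 0.659  0.099 -0.745] rot [ 0.    -0.004  0.008] w 0.8 0.0 q [-0.53  0.42  1.86  1.08  0.5   0.01]
```

Call:
drive_tool(commands="0.14 0.021 -0.16 0 0 0.008 80;0.14 0.021 -0.16 0 0 0 80;0.14 0.021 -0.16 0 0 0 80;0.14 0.021 -0.16 0 0 0 80;0.14 0.021 -0.16 0 0 0 80;0 0 0 0 0 0 80;0 0 0 0 0 0 80")

```text
time_s: 11.57
eef_pos: [677.1, -96.1, 56.0]
ee_rot: [-0.028, 0.931, 0.072, 0.356]
force: [-0.9, -0.2, 0.4]
grip_width: 0.8
grip_force: 0.0
```

```bash
python3 - <<'E'
from h import *
st(.155,np.radians(48))
s=capture("scene");p=capture("top")
a=s["pixels"][130:280,180:380];b=p["pixels"][100:250,220:420]
cv2.imwrite("pics/s5.png",cv2.resize(np.hstack([a,b]),None,fx=2,fy=2,interpolation=cv2.INTER_CUBIC))
E
```

```text
t 11.57 pos [677.1 -96.1  56. ] F [-0.9 -0.2  0.4] z [ 0.659  0.103 -0.745] rot [-0.    -0.004 -0.   ] w 0.8 0.0 q [-0.45  0.67  1.7   1.25  0.41 -0.13]
```

View pics/s5.png

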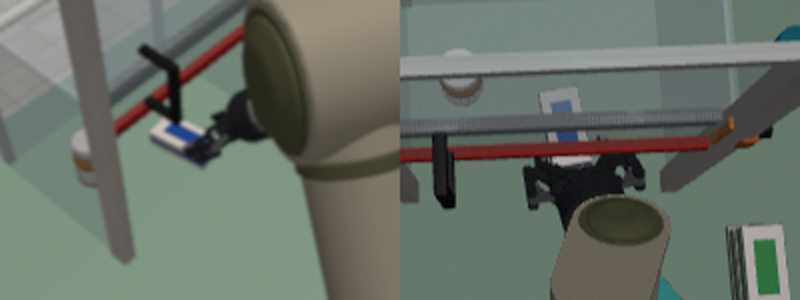

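The top half shows the gripper, centred at about (580,175), straddling the cassette's front end at (573,165). The scene half shows the fingers over the cassette's near end at (205,145), with the arm well clear of the rail.

Call:
drive_tool(commands="0.09 0.014 -0.1 0 0 0 80;0.09 0.014 -0.1 0 0 0 80;0.09 0.014 -0.1 0 0 0 80;0 0 0 0 0 0 80;0 0 0 0 0 0 80")

```text
time_s: 12.08
eef_pos: [704.3, -92.4, 27.1]
ee_rot: [-0.027, 0.931, 0.072, 0.356]
force: [-0.1, -0.3, 0.2]
grip_width: 0.797
grip_force: 0.0
```

Call:
drive_tool(commands="0 0 0 0 0 0 0;0 0 0 0 0 0 0;0 0 0 0 0 0 0;0 0 0 0 0 0 0;0 0 0 0 0 0 0;0 0 0 0 0 0 0", force=70)

```text
time_s: 12.58
eef_pos: [704.8, -92.7, 27.9]
ee_rot: [-0.027, 0.931, 0.072, 0.357]
force: [-6.1, -0.7, 6.3]
grip_width: 0.568
grip_force: 74.0
```

```bash
python3 -c "
from h import *
st(.155,np.radians(48))"
```

```text
t 12.58 pos [704.8 -92.7  27.9] F [-6.1 -0.7  6.3] z [ 0.661  0.102 -0.744] rot [ 0.001 -0.001  0.001] w 0.57 74.0 q [-0.42  0.76  1.62  1.29  0.39 -0.15]
```

Call:
drive_tool(commands="0 0 0.05 0 0 0 0;0 0 0.1 0 0 0 0;0 0 0.1 0 0 0 0;0 0 0 0 0 0 0")

```text
time_s: 12.92
eef_pos: [705.1, -92.6, 53.5]
ee_rot: [-0.027, 0.931, 0.072, 0.357]
force: [0.2, -0.1, -2.0]
grip_width: 0.569
grip_force: 72.9
```

Call:
drive_tool(commands="-0.1 -0.015 0 0 0 0 0;-0.15 -0.023 0 0 0 0 0;-0.15 -0.023 0 0 0 0 0;-0.15 -0.023 0 0 0 0 0;-0.15 -0.023 0 0 0 0 0;-0.15 -0.023 0 0 0 0 0;-0.15 -0.023 0 0 0 0 0;-0.15 -0.023 0 0 0 0 0;-0.15 -0.023 0 0 0 0 0;-0.15 -0.023 0 0 0 0 0;-0.15 -0.023 0 0 0 0 0;-0.15 -0.023 0 0 0 0 0;-0.1 -0.015 0 0 0 0 0;0 0 0 0 0 0 0")

```text
time_s: 14.08
eef_pos: [518.1, -120.7, 50.9]
ee_rot: [-0.028, 0.932, 0.071, 0.355]
force: [0.5, -0.1, -2.5]
grip_width: 0.568
grip_force: 72.8
```

```bash
python3 -c "
from h import *
st(.03,np.radians(48))"
```

```text
t 14.08 pos [ 518.1 -120.7   50.9] F [ 0.5 -0.1 -2.5] z [ 0.658  0.102 -0.746] rot [-0.    -0.005 -0.157] w 0.57 72.8 q [-0.69  0.48  2.13  1.58  0.52 -0.7 ]
```

Call:
drive_tool(commands="0 0 0.15 0 0 0 0;0 0 0.2 0 0 0 0;0 0 0.2 0 0 0 0;0 0 0.2 0 0 0 0;0 0 0.2 0 0 0 0;0 0 0.15 0 0 0 0;0 -0.1 0 0 0 -0.016 0;0 -0.2 0 0 0 -0.016 0;0 -0.2 0 0 0 -0.016 0;0 -0.2 0 0 0 -0.016 0;0 -0.2 0 0 0 -0.016 0;0 -0.2 0 0 0 -0.016 0;0 -0.2 0 0 0 -0.016 0;0 -0.2 0 0 0 -0.016 0;0 -0.2 0 0 0 -0.016 0;0 -0.2 0 0 0 -0.013 0;0 -0.1 0 0 0 0 0;0 0 0 0 0 0 0;0 0 0 0 0 0 0;0 0 0 0 0 0 0")

```text
time_s: 15.75
eef_pos: [519.7, -319.5, 160.8]
ee_rot: [-0.006, 0.934, 0.015, 0.357]
force: [0.6, -0.0, -1.9]
grip_width: 0.568
grip_force: 73.0
```

```bash
python3 - <<'E'
from h import *
st(.03,np.radians(48))
z=sense()["eef_pos"][2]-27.9+30
s=capture("scene");p=capture("top")
print(z,[band(c,100,128,z,(526,-321,z),45) for c in(s,p)])
a=s["pixels"][100:280,260:460];b=p["pixels"][140:320,320:520]
cv2.imwrite("pics/s6.png",cv2.resize(np.hstack([a,b]),None,fx=2,fy=2,interpolation=cv2.INTER_CUBIC))
E
```

```text
t 15.75 pos [ 519.7 -319.5  160.8] F [ 0.6 -0.  -1.9] z [ 0.667  0.022 -0.745] rot [-0.001 -0.004 -0.003] w 0.57 73.0 q [-0.97  0.41  1.8   0.96  0.76 -0.11]
162.86265842647845 [('n', 62, 'mean', [540.7999877929688, -317.8999938964844], 'rect', 540.7, -317.8, 18.1, 40.4, 'yaw', 0.011), ('n', 345, 'mean', [529.7000122070312, -318.0], 'rect', 529.5, -317.9, 63.4, 25.0, 'yaw', 0.05)]
```

View pics/s6.png

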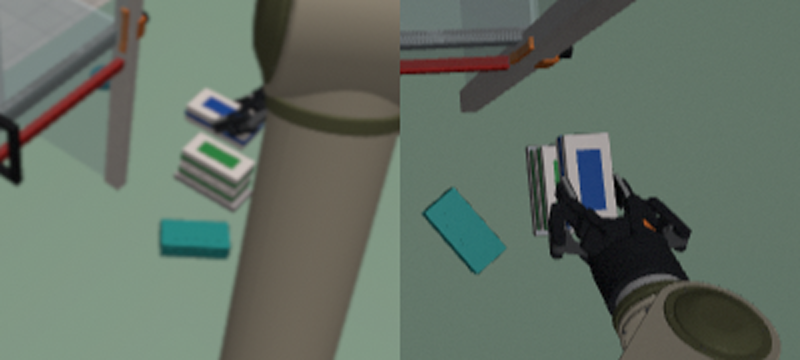

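The cassette is held over the pile: its blue band is at (590,180) in the top half, just right of the green band at (556,170) because it is higher. The remaining correction is about (-3.6, -3.5) mm.

Call:
drive_tool(commands="-0.036 -0.035 0 0 0 -0.01 0;0 0 -0.1 0 0 0 0;0 0 -0.1 0 0 0 0;0 0 -0.1 0 0 0 0;0 0 -0.1 0 0 0 0;0 0 -0.1 0 0 0 0;0 0 -0.03 0 0 0 0;0 0 0 0 0 0 0;0 0 0 0 0 0 0;0 0 0 0 0 0 0")

```text
time_s: 16.68
eef_pos: [516.2, -324.2, 109.1]
ee_rot: [-0.004, 0.934, 0.011, 0.358]
force: [-0.4, 0.3, -1.6]
grip_width: 0.568
grip_force: 73.0
```

```bash
python3 - <<'E'
from h import *
st(.03,np.radians(48))
z=sense()["eef_pos"][2]-27.9+30
print(z,band(capture("top"),100,128,z,(526,-321,z),45))
E
```

```text
t 16.68 pos [ 516.2 -324.2  109.1] F [-0.4  0.3 -1.6] z [ 0.668  0.015 -0.744] rot [ 0.001 -0.002  0.008] w 0.57 73.0 q [-0.98  0.49  1.83  1.09  0.69 -0.27]
111.16154558828921 ('n', 304, 'mean', [525.9000244140625, -322.70001220703125], 'rect', 524.8, -322.7, 64.4, 25.0, 'yaw', 0.041)
```

Call:
drive_tool(commands="0 0.01 -0.03 0 0 0 0;0 0 -0.03 0 0 0 0;0 0 0 0 0 0 0")

```text
time_s: 16.98
eef_pos: [515.9, -322.8, 101.8]
ee_rot: [-0.004, 0.934, 0.011, 0.357]
force: [-0.2, 0.2, -2.7]
grip_width: 0.567
grip_force: 73.0
```

Call:
drive_tool(commands="0 0 -0.01 0 0 0 0;0 0 0 0 0 0 0")

```text
time_s: 17.15
eef_pos: [516.1, -323.0, 101.1]
ee_rot: [-0.004, 0.934, 0.011, 0.357]
force: [0.1, -0.0, -2.0]
grip_width: 0.567
grip_force: 73.0
```

Call:
drive_tool(commands="0 0 -0.01 0 0 0 0;0 0 0 0 0 0 0")

```text
time_s: 17.32
eef_pos: [516.1, -323.0, 100.2]
ee_rot: [-0.004, 0.934, 0.011, 0.357]
force: [0.2, 0.6, -2.3]
grip_width: 0.568
grip_force: 73.0
```

Call:
drive_tool(commands="0 0 -0.01 0 0 0 0;0 0 0 0 0 0 0")

```text
time_s: 17.48
eef_pos: [516.3, -323.2, 99.8]
ee_rot: [-0.004, 0.934, 0.011, 0.358]
force: [-1.0, 1.3, 1.6]
grip_width: 0.565
grip_force: 73.5
```

Call:
drive_tool(commands="0 0 -0.01 0 0 0 0;0 0 0 0 0 0 0")

```text
time_s: 17.65
eef_pos: [516.5, -323.3, 99.8]
ee_rot: [-0.004, 0.933, 0.011, 0.358]
force: [-6.1, 2.8, 11.1]
grip_width: 0.57
grip_force: 74.8
```

Call:
drive_tool(commands="0 0 0.01 0 0 0 0;0 0 0 0 0 0 60;0 0 0 0 0 0 64;0 0 0 0 0 0 70;0 0 0 0 0 0 80;0 0 0 0 0 0 80;0 0 0 0 0 0 80")

```text
time_s: 18.23
eef_pos: [516.1, -323.0, 99.3]
ee_rot: [-0.004, 0.934, 0.011, 0.357]
force: [-0.7, -1.1, -0.1]
grip_width: 0.802
grip_force: 0.0
```

Call:
drive_tool(commands="-0.05 0 0.06 0 0 0 80;-0.1 0 0.11 0 0 0 80;-0.15 0 0.17 0 0 0 80;-0.15 0 0.17 0 0 0 80;-0.15 0 0.17 0 0 0 80;-0.15 0 0.17 0 0 0 80;-0.1 0 0.2 0 0 0 80;-0.1 0 0.2 0 0 0 80;-0.1 0 0.2 0 0 0 80;0 0 0 0 0 0 80;0 0 0 0 0 0 80")

```text
time_s: 19.15
eef_pos: [410.7, -323.3, 245.3]
ee_rot: [-0.003, 0.934, 0.011, 0.358]
force: [0.4, 0.0, 0.1]
grip_width: 0.797
grip_force: 0.0
```

```bash
python3 - <<'E'
from h import *
st(.03,np.radians(48))
s=capture("scene");p=capture("top")
print(band(p,100,128,102,(526,-321,102),45),band(s,100,128,102,(526,-321,102),45))
a=s["pixels"][60:280,190:450];b=p["pixels"][90:310,270:530]
cv2.imwrite("pics/s7.png",cv2.resize(np.hstack([a,b]),None,fx=1.5,fy=1.5,interpolation=cv2.INTER_CUBIC))
E
```

```text
t 19.15 pos [ 410.7 -323.3  245.3] F [0.4 0.  0.1] z [ 0.668  0.013 -0.744] rot [ 0.003 -0.002  0.01 ] w 0.8 0.0 q [-1.2   0.13  1.91  0.84  1.   -0.09]
('n', 301, 'mean', [525.7000122070312, -321.70001220703125], 'rect', 525.9, -321.7, 63.0, 25.0, 'yaw', 0.02) ('n', 92, 'mean', [526.5999755859375, -322.1000061035156], 'rect', 527.0, -322.1, 59.3, 18.5, 'yaw', 0.035)
```

View pics/s7.png

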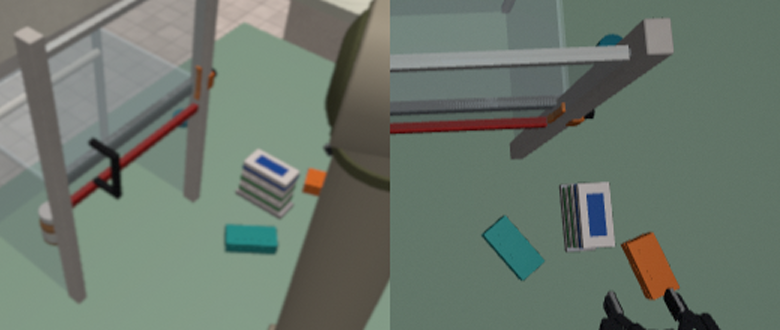

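The blue cassette lies square on the green pile: blue band centre (525.8, -321.7) and pile centre (526, -321.5), yaw within 0.02 rad. The sash stands open with its rail at scene crop (135,155), and the gripper is clear.

```bash
python3 -c "
from rig import finish_job
print(finish_job())"
```

```text
the job is handed in; nothing more can be done
None
```

The job is handed in: the sash stands open on its catch, the blue-banded cassette lies square on the green pile (band centre within about 1 mm, yaw within about 0.02 rad), and the other vessels were not touched, in about 19 s of the 64 s allowed.

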